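Fetch the jigger from behind the decanters

ROBOT

A 6-joint arm with a two-finger parallel gripper is mounted at the origin on the work surface. World frame = base frame: x ahead of the robot, y to its left, z up, the work surface at z = 0. Lengths are in m, angles in rad, forces in N, time in s.
With the tool pointing down it reaches from about 0.4 to 0.825 m from the base axis. Payload 7 kg.
Tool frame: the origin (TCP) lies at the very end of the fingers, on their centre line; the grasp point (between the pads) lies 19 mm behind it; z points along the fingers, y is the direction in which the jaws open and shut (so a half turn about z gives the same grasp; the last joint's range is limited). The gripper opens to 85 mm and grips with 20 to 120 N. Pads are 22 mm wide; open, the fingers measure 114 mm over their backs; the gripper's body (76 mm by 85 mm) begins 54 mm behind the grasp point. The pads swing forward as they close: fully open they stand 13 mm farther back than shut.
Start: joints at [-0.891, 0.359, 0.012, 0, -1.224, -0.288], TCP at [0.258, -0.624, 0.231] pointing down, gripper open.
Joint ranges: [-3.07, 3.07], [-1.43, 2.12], [-1.02, 1.25], [-3.03, 1.67], [-3.05, -0], [-3.03, 3.03]. Speed limits (rad/s): [2.39, 2.39, 3.01, 3.14, 3.14, 3.14].

INTERFACE

Orientations are given as a unit quaternion [w, x, y, z].
In Python, from rig import robot gives the robot as it stands.
- The arm moves only by the shell command python3 -m creep 'ROWS' [FORCE]. ROWS is JSON, a list of rows, each a list of 5 numbers: the shift along the world's x, y, z in m, then the turn about the world's z in rad, then the opening, from 0 (shut) to 1 (fully open). A call has 1 to 10 rows; each row shifts and turns the pose as measured when the row begins; what a row does not reach is not made up. A row lasts 1/8 s, in which the tool goes at most 62.5 mm and 10.7 degrees, less where a joint would pass 70% of its speed; a pose out of reach is approached as far as the arm can. A call with a gripper value outside its range is refused whole. The fingers move at their own pace and stop on an object; FORCE is the grip in N (left out, the last holds). Time passes only in rows, so rows that do not move let the fingers close. It gives the time, the measured TCP pose, the force and the opening at its end, in the units of the state.
- robot.state(): the state, without advancing time (a new reading comes with each control period).
- robot.camera(name): name is "scene" or "side" or "wrist"; returns (picture, depth): 480x640x3 uint8, red, green, blue; 480x640 float32, m along the optical axis (not along the pixel's ray), 0 where there is no reading.
- robot.camera_info(name): a dict with "mtx" (3x3 intrinsics, pixels), "k1" (the pictures are not rectified: a ray, as slopes to the right and down, at radius r is drawn at 1 + k1 r^2 times it, then the intrinsics apply), "world_from_camera" (4x4, takes a point from camera to world coordinates). Camera axes: x right, y down, z forward; pixel columns grow to the right and rows downward; lengths in m; the calibration is good to about 2 mm. A picture is of the moment at which its call begins: read the wrist's pose just before it. camera_info takes no time and is no camera call; for the wrist camera it gives the pose at the moment of the call.
- robot.job_done(): hands the job in, once; it reports no verdict.
The state is a dict: "t": time; "q": joint angles; "joint_vel": joint speeds; "joint_torque": joint torques, N m; "position": TCP position; "ee_rot": TCP orientation; "force": force on the tool from outside, world axes, zero at the start; "moment": the same for the moment, N m; "opening": opening from 0.0 (shut) to 1.0 (fully open).
Only numpy, scipy, OpenCV 4.12 (cv2) and the standard library are available. Lean on these libraries where they do the work, as an engineer would, in place of code of your own. Each camera call takes 0.05 s, during which the arm holds its last target. There are 200 camera calls.

TASK

Fetch the steel jigger that stands behind the two whisky decanters. First move both decanters over onto the slate mat, clear of its edges and standing upright; then, while they wait there, stand the jigger upright, foot down, in the middle of the black dish; finally put each decanter back upright in the middle of the coaster it came from (round on round, square on square). Leave the small flip-cap bottle beside the jigger where it is.

Things in the scene. Friction and masses are not known exactly. Their poses are not given: they have to be found in the camera images.
- decanter_round: Empty round decanter, clear glass, 0.6 kg, 171 mm tall, at first centred on the round coaster. Origin: centre of its underside, z up. Body 90 mm diameter to 65 mm height, shoulder narrowing to 115 mm, neck 28 mm diameter from 115 to 160 mm with a steel collar 31 mm diameter from 130 to 160 mm (grip here). Round stopper 29 mm diameter from 160 to 171 mm, seated fast.
- decanter_square: Empty square decanter, clear glass, 0.6 kg, 171 mm tall, at first centred on the square coaster. Origin: centre of its underside, z up, x and y along its sides. Body 82 x 82 x 98 mm high, shoulder to 115 mm, neck 28 mm diameter from 115 to 160 mm with a steel collar 31 mm diameter from 130 to 160 mm (grip here). Square stopper 22 x 22 mm from 160 to 171 mm, seated fast.
- jigger: Stainless steel double bar measure, 0.14 kg, 100 mm tall, on the stand's bare board close behind (beyond) one decanter. Origin: centre of its underside, z up. Lower cup (closed foot) 44 mm diameter from 0 to 40 mm height, waist 20 mm at 49 mm, upper cup an upright cylinder 36 mm diameter from 56 to 100 mm, open on top (grip here).
- bitters: Small amber glass bottle with a black spring-loaded flip cap, closed; 40 mm in diameter, 134 mm tall, loose. It stands on the stand beside the jigger, about 104 mm from it centre to centre. Origin: centre of its underside. To be left where it is, upright.
- stand: Fixed dark wooden board 200 x 280 x 8 mm, origin at the centre of its underside, x away from the robot, y to the left (turned up to 0.2 rad). Two coasters side by side in front; jigger and flip-cap bottle side by side behind. A brass rail 6 mm thick, its top 29 mm above the table, runs along the far edge and the rear half of both ends.
- coaster_round: Tan cork coaster, round, 104 mm in diameter, 4 mm thick, fixed on the stand; origin at the centre of its underside, 8 mm above the table (upper face 12 mm above the table). The round decanter's place.
- coaster_square: Tan cork coaster, square, 100 x 100 mm, 4 mm thick, fixed on the stand; origin at the centre of its underside, 8 mm above the table (upper face 12 mm above the table). x and y along its sides. The square decanter's place.
- mat: Dark grey slate mat on the table to one side of the stand (left or right), fixed, 280 mm along its x by 160 mm along its y, 6 mm thick; origin at the centre of its underside, on the table. The area where the decanters wait; both fit one behind the other along its x, for instance with their centres 70 mm either side of the middle.
- dish: Black ceramic dish like an ashtray, round, 120 mm over the rim, 25 mm high, on the table on the other side of the stand from the mat, fixed; origin at the centre of its underside. Inner floor flat, 84 mm in diameter, 6 mm above the table.
Things that resemble listed ones, but are neither listed nor needed, are in the scene too. What is shaped like the jigger but blue is not meant.

How it is judged:
By the outcome, as a careful person would: the job done as asked, in the order asked, and still so for the second after the job is handed in, with the robot touching nothing.
It also fails if it takes over 133 s, if anything falls off the work surface, if the arm or the gripper's body presses on something with over 40 N, if the wrist force passes 120 N, or if a joint passes its speed limit or range.

## Working session

There is one attempt and no reset: what is moved stays moved. The work goes in short steps, Python scripts to look and compute and a shell command to move; the robot and the scene stay as the last step left them, time stands still between calls to the robot, and variables do not carry over. Pictures are saved under pics/ and viewed, about 12 in all and at most 16, crops included, and the job is handed in when it is done.

```bash
mkdir -p pics; ls
cat > h.py <<'E'
import numpy as np, cv2
from rig import robot
def undist(ci,uv):
    K=np.array(ci["mtx"]);k=ci["k1"]
    uv=np.atleast_2d(np.array(uv,float))
    return cv2.undistortPoints(uv[:,None],K,np.array([k,0,0,0.]))[:,0]
def ray(ci,uv):
    T=np.array(ci["world_from_camera"]);p=undist(ci,uv)
    d=np.c_[p,np.ones(len(p))]@T[:3,:3].T
    return T[:3,3],d
def onplane(ci,uv,z):
    o,d=ray(ci,uv);return o+d*((z-o[2])/d[:,2])[:,None]
def proj(ci,X):
    T=np.linalg.inv(np.array(ci["world_from_camera"]));K=np.array(ci["mtx"])
    c=np.atleast_2d(X)@T[:3,:3].T+T[:3,3];p=c[:,:2]/c[:,2:];p=p*(1+ci["k1"]*(p**2).sum(1))[:,None]
    return p*[K[0,0],K[1,1]]+[K[0,2],K[1,2]]
def snap(name,fn):
    ci=robot.camera_info(name);im,d=robot.camera(name)
    cv2.imwrite(f"pics/{fn}.png",im[:,:,::-1]);np.savez(f"pics/{fn}.npz",d=d,**{k:np.array(v) for k,v in ci.items()})
    return im,d,ci
def load(fn):
    z=np.load(f"pics/{fn}.npz");return cv2.imread(f"pics/{fn}.png"),z["d"],{k:z[k] for k in("mtx","k1","world_from_camera")}
E
python3 - <<'E'
from h import *
for n in("scene","side","wrist"):
    im,d,ci=snap(n,n+"0");print(n,np.round(ci["world_from_camera"],3).tolist(),np.round(ci["mtx"],1).tolist(),ci["k1"])
print(robot.state())
E
```

```text
pics
scene [[0.175, 0.795, -0.581, 1.149], [0.985, -0.139, 0.106, -0.087], [0.003, -0.59, -0.807, 0.856], [0.0, 0.0, 0.0, 1.0]] [[510.6, 0.0, 324.7], [0.0, 510.6, 237.5], [0.0, 0.0, 1.0]] 0.020249144779186476
side [[-0.803, -0.448, 0.393, 0.106], [-0.596, 0.586, -0.55, 0.687], [0.016, -0.675, -0.737, 0.94], [0.0, 0.0, 0.0, 1.0]] [[542.3, 0.0, 319.2], [0.0, 542.3, 240.8], [0.0, 0.0, 1.0]] -0.06258932553325092
wrist [[-0.381, 0.884, 0.271, 0.189], [0.925, 0.364, 0.112, -0.652], [0.0, 0.294, -0.956, 0.372], [0.0, 0.0, 0.0, 1.0]] [[347.4, 0.0, 315.4], [0.0, 347.4, 244.2], [0.0, 0.0, 1.0]] -0.017781307207000795
{'t': 0.15, 'q': array([-8.90879170e-01,  3.59255657e-01,  1.12607075e-02, -2.70524697e-04,
       -1.22408732e+00, -2.88081325e-01]), 'joint_vel': array([-0.00023352, -0.00168792,  0.00283749, -0.00093668, -0.00122633,
       -0.00123845]), 'joint_torque': array([ 1.10676040e-04, -5.83878601e+01,  2.93649799e+01,  6.94051087e+00,
       -4.27111881e-03, -3.37855930e-06]), 'position': array([ 0.25760114, -0.62351553,  0.23055075]), 'ee_rot': array([-1.86613528e-04, -1.94621767e-01,  9.80878147e-01,  6.28302422e-04]), 'force': array([-0.41586288,  0.20663495,  0.07356844]), 'moment': array([-0.02683907,  0.01394932,  0.00863777]), 'opening': 1.0018834445915628}
```

View pics/scene0.png

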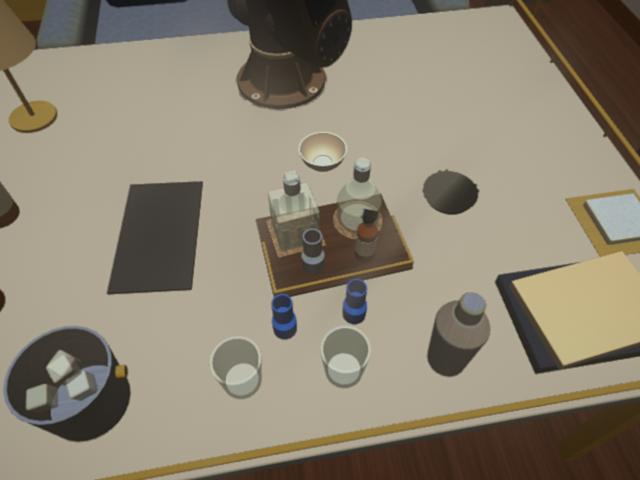

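View pics/side0.png

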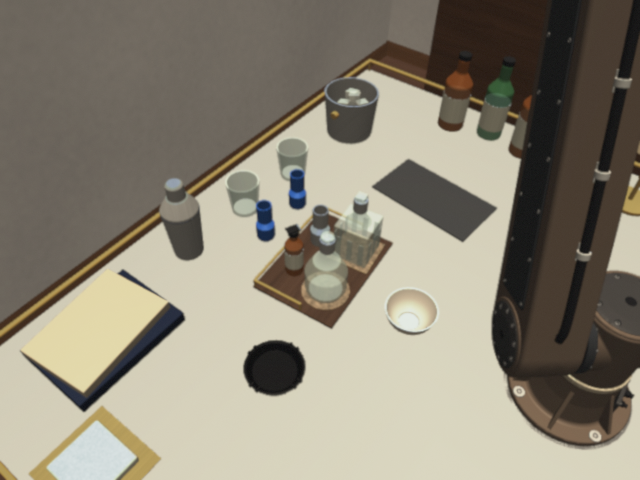

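The scene camera looks back at the robot, so image right is +y. The mat is at y<0 (about 157,237) and the dish at y>0 (450,190). The square decanter (293,215) has the jigger (313,250) behind it. The round decanter (358,200) has the bitters (366,235) behind it. A cream bowl in front, two blue jiggers behind and two tumblers must be avoided.

Run:
```python
from h import *
im,d,ci=load("scene0");c=im[145:295,245:425];cv2.imwrite("pics/c1.png",cv2.resize(c,(720,600),interpolation=cv2.INTER_CUBIC))
im2,d2,ci2=load("side0");c=im2[185:325,250:410];cv2.imwrite("pics/c2.png",cv2.resize(c,(640,560),interpolation=cv2.INTER_CUBIC))
# mat
def big(m,x,y):
    n,l,s,ce=cv2.connectedComponentsWithStats(m.astype(np.uint8));return (l==l[y,x]).astype(np.uint8)
for I,C,(x,y),th,h in((im,ci,(157,237),90,0.006),(im2,ci2,(433,198),90,0.006)):
    m=big(I.max(2)<th,x,y);cn=max(cv2.findContours(m,0,2)[0],key=cv2.contourArea)
    r=onplane(C,cn[:,0],h)[:,:2].astype(np.float32);b=cv2.minAreaRect(r*1000);print("mat",b)
for I,C,(x,y),th in((im,ci,(450,190),90),(im2,ci2,(275,370),60)):
    m=big(I.max(2)<th,x,y);cn=max(cv2.findContours(m,0,2)[0],key=cv2.contourArea)
    r=onplane(C,cn[:,0],0.02)[:,:2].astype(np.float32);print("dish",cv2.fitEllipse(r*1000),cv2.minAreaRect(r*1000))
```

```text
mat ((467.3062744140625, -312.6260986328125), (157.8749542236328, 278.80462646484375), 83.65569305419922)
mat ((463.74200439453125, -307.0458068847656), (154.7362823486328, 273.07745361328125), 83.44541931152344)
dish ((486.2929992675781, 319.6595458984375), (78.60711669921875, 129.28651428222656), 30.952917098999023) ((488.5858459472656, 319.3487854003906), (79.11005401611328, 119.6513900756836), 25.627639770507812)
dish ((472.2236328125, 313.1207580566406), (111.65567016601562, 112.71466064453125), 97.59737396240234) ((473.0281677246094, 313.28314208984375), (112.23532104492188, 111.270263671875), 37.25635528564453)
```

View pics/c1.png

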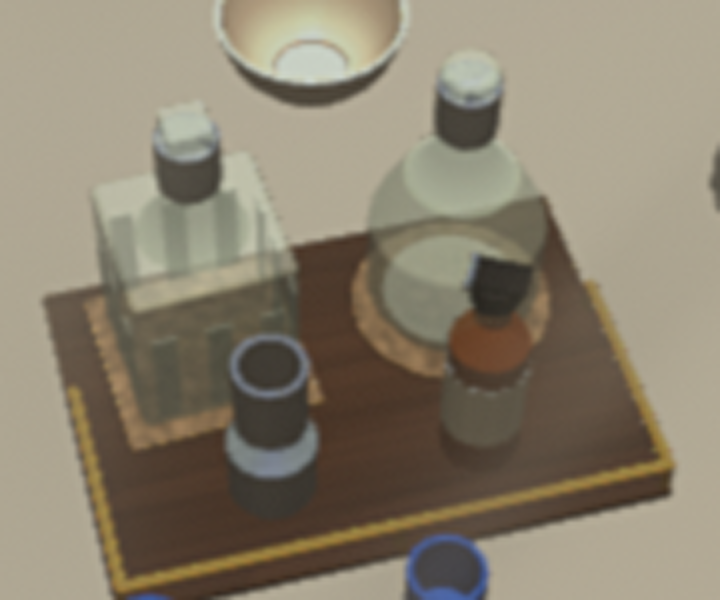

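View pics/c2.png

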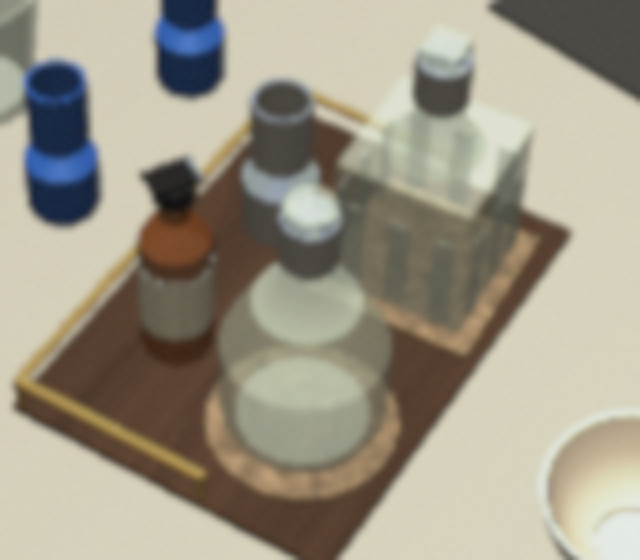

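Run:
```python
from h import *
_,_,a=load("scene0");_,_,b=load("side0")
def S(p):return np.array(p)/4+[245,145]
def D(p):return np.array(p)/4+[250,185]
def tri(p,q):
    o1,d1=ray(a,S(p));o2,d2=ray(b,D(q));d1=d1[0];d2=d2[0]
    s=np.linalg.lstsq(np.c_[d1,-d2],o2-o1,rcond=None)[0];x1=o1+s[0]*d1;x2=o2+s[1]*d2
    return (x1+x2)/2*1000,np.linalg.norm(x1-x2)*1000
for n,p,q,z in(("sq stop top",(185,122),(446,47),.183),("sq collar top",(186,143),(444,70),.172),("rd stop top",(471,70),(311,204),.183),("rd collar",(469,92),(310,230),.172),
 ("jig top",(269,365),(282,100),.108),("bit cap top",(503,268),(168,172),.142),("near-y",(42,298),(570,235),.008),("near+y",(543,197),(325,562),.008),("far+y",(670,465),(18,382),.029),("far-y",(118,582),(315,95),.029)):
    print(n,np.round(onplane(a,S(p),z)[0,:2]*1000),np.round(onplane(b,D(q),z)[0,:2]*1000),*[np.round(v) for v in tri(p,q)])
# bowl rim, jigger-like others
print(onplane(a,[(323,152),(282,330),(355,315)],0.0).round(3))
```

```text
sq stop top [520. -34.] [514. -29.] [516. -33. 179.] 1.0
sq collar top [522. -34.] [511. -24.] [515. -33. 163.] 2.0
rd stop top [510.  99.] [504. 103.] [506. 100. 179.] 1.0
rd collar [513.  98.] [500. 108.] [505. 101. 163.] 0.0
jig top [605. -11.] [602.  -9.] [603. -11. 106.] 0.0
bit cap top [594.  98.] [597.  97.] [596.  98. 143.] 1.0
near-y [ 468. -111.] [ 462. -104.] [ 464. -111.    2.] 2.0
near+y [445. 166.] [444. 165.] [444. 166.   7.] 1.0
far+y [640. 179.] [633. 184.] [636. 181.  23.] 1.0
far-y [659. -92.] [636. -91.] [646. -97.  15.] 11.0
[[ 0.286  0.065  0.   ]
 [ 0.727 -0.089  0.   ]
 [ 0.72   0.049  0.   ]]
```

Side and scene estimates agree to about 5 mm: square decanter (0.516,-0.033), round (0.506,0.100), jigger (0.603,-0.011). Next I raise the arm and go above the stand for a close wrist look.

```bash
python3 -m creep '[[0,0,0.05,0,1],[0,0,0.05,0,1],[0.02,0.055,0.01,0,1],[0.02,0.055,0.01,0,1],[0.02,0.055,0.01,0,1],[0.02,0.055,0.01,0,1],[0.02,0.055,0,0,1],[0.02,0.055,0,0,1],[0.02,0.055,0,0,1],[0.02,0.055,0,0,1]]'; python3 -m creep '[[0.02,0.055,0,0,0.65],[0.02,0.055,0,0,0.65],[0.02,0.055,0,0,0.65],[0.0,0.03,0.0,0,0.65],[0,0,0,0,0.65],[0,0,0,0,0.65]]'
python3 - <<'E'
from h import *
snap("wrist","w1")
E
```

```text
t: 1.4
position: [0.4175, -0.1719, 0.3696]
ee_rot: [-0.001, -0.191, 0.982, 0.004]
force: [0.5, -0.9, 0.5]
opening: 0.998
t: 2.15
position: [0.4778, 0.0336, 0.369]
ee_rot: [-0.001, -0.194, 0.981, 0.005]
force: [0.1, -0.8, -0.3]
opening: 0.647
```

View pics/w1.png

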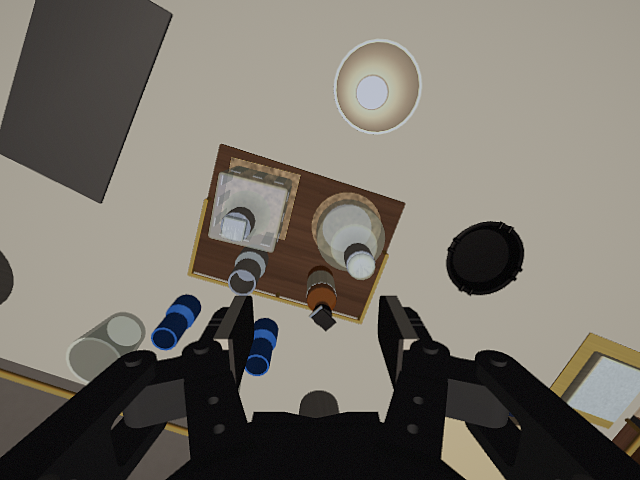

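Wrist view: square stopper at (236,228), round stopper at (361,264), jigger rim at (243,280), bitters cap at (321,317), dish at (485,257). Next: world positions from these.

Run:
```python
from h import *
im,d,c=load("w1")
for n,p,z in(("sq",(236,229),.183),("rd",(361,264),.183),("jig",(242,280),.108),("near-y",(221,144),.008),("near+y",(405,204),.008),("far+y",(361,322),.029),("far-y",(189,275),.029),("mat near corner",(172,15),.006),("mat corner",(102,203),.006)):print(n,(onplane(c,p,z)[0]*1000).round(),d[p[1],p[0]])
m=(im.max(2)<50).astype(np.uint8);n,l,s,ce=cv2.connectedComponentsWithStats(m);k=l[257,485];cn=max(cv2.findContours((l==k).astype(np.uint8),0,2)[0],key=cv2.contourArea)
for h in(.02,.025):print(cv2.fitEllipse((onplane(c,cn[:,0],h)[:,:2]*1000).astype(np.float32)))
b=im[...,0].astype(int);r=im[...,2].astype(int);g=im[...,1].astype(int)
cork=((r-b>45)&(r>120)).astype(np.uint8)*255;cork[:130]=0;cork[:,420:]=0
bb=cv2.resize(im[130:330,170:420],None,fx=3,fy=3,interpolation=cv2.INTER_CUBIC);cv2.imwrite("pics/w1c.png",bb)
```

```text
sq [516. -32. 183.] 0.3397016
rd [504.  96. 183.] 0.34953603
jig [601. -13. 108.] 0.47855803
near-y [ 466. -110.    8.] 0.4827726
near+y [444. 165.   8.] 0.50953525
far+y [636. 179.  29.] 0.54304403
far-y [660. -92.  29.] 0.5159087
mat near corner [ 338. -217.    6.] 0.4420713
mat corner [ 611. -247.    6.] 0.5131011
((472.36676025390625, 311.02044677734375), (115.58379364013672, 117.25067138671875), 178.03233337402344)
((471.725341796875, 307.8966979980469), (114.4061050415039, 116.05601501464844), 178.03228759765625)
```

View pics/w1c.png

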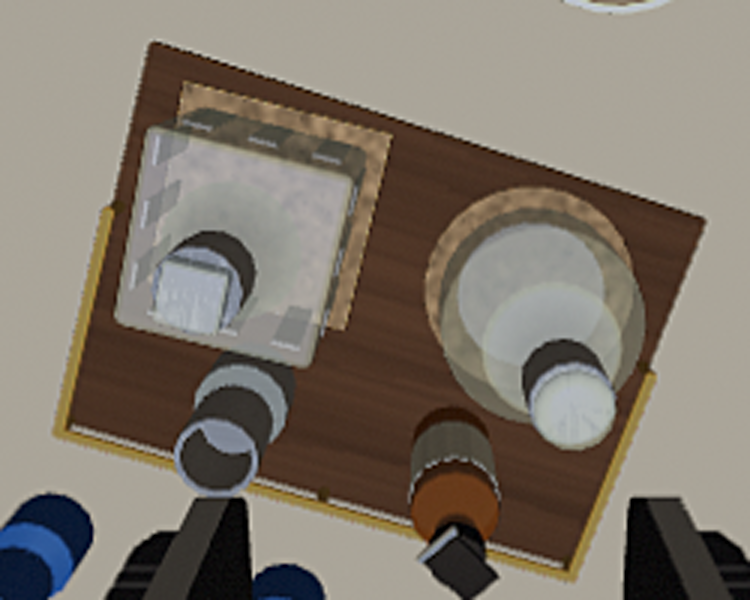

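```bash
python3 -m creep '[[0.038,-0.066,-0.03,0,0.65],[0,0,-0.03,0,0.65],[0,0,0,0,0.65],[0,0,0,0,0.65]]' 40
python3 - <<'E'
from h import *
im,d,c=load("w1")
print("sqcoaster",onplane(c,[(170+182/3,130+82/3),(170+392/3,130+135/3),(170+345/3,130+330/3)],.012).round(4))
o=onplane(c,[(170+530/3,130+188/3),(170+426/3,130+270/3),(170+440/3,130+335/3),(170+632/3,130+250/3),(170+470/3,130+205/3),(170+590/3,130+202/3)],.012)[:,:2]
A=np.c_[2*o,np.ones(len(o))];s=np.linalg.lstsq(A,(o**2).sum(1),rcond=None)[0];print("rdcoaster",s[:2],np.sqrt(s[2]+(s[:2]**2).sum()))
for n,p,z in(("sq",(234.3,229),.183),("rd",(360.7,266.3),.183),("jig",(242.3,282),.108)):print(n,onplane(c,p,z)[0].round(4))
E
```

```text
t: 2.7
position: [0.5077, -0.0215, 0.3173]
ee_rot: [0.001, -0.192, 0.981, 0.004]
force: [-0.7, -1.1, -0.9]
opening: 0.651
sqcoaster [[ 0.4771 -0.0911  0.012 ]
 [ 0.4627  0.0082  0.012 ]
 [ 0.5608  0.0219  0.012 ]]
rdcoaster [0.50685294 0.09974833] 0.05175837840981035
sq [ 0.5171 -0.0337  0.183 ]
rd [0.5059 0.0964 0.183 ]
jig [ 0.6032 -0.0115  0.108 ]
```

```bash
python3 -m creep '[[0.009,-0.012,-0.05,0,0.65],[0.0,0.0,-0.05,0,0.65],[0,0,-0.03,0,0.65],[0,0,0,0,0.65],[0,0,0,0,0.65]]'
python3 - <<'E'
from h import *
im,d,c=snap("wrist","w2")
cv2.imwrite("pics/w2c.png",cv2.resize(im[120:480,120:520],(800,720))[:600])
E
```

```text
t: 3.32
position: [0.5211, -0.0325, 0.1935]
ee_rot: [0.008, -0.194, 0.981, 0.004]
force: [0.5, -0.0, 0.4]
opening: 0.646
```

View pics/w2c.png

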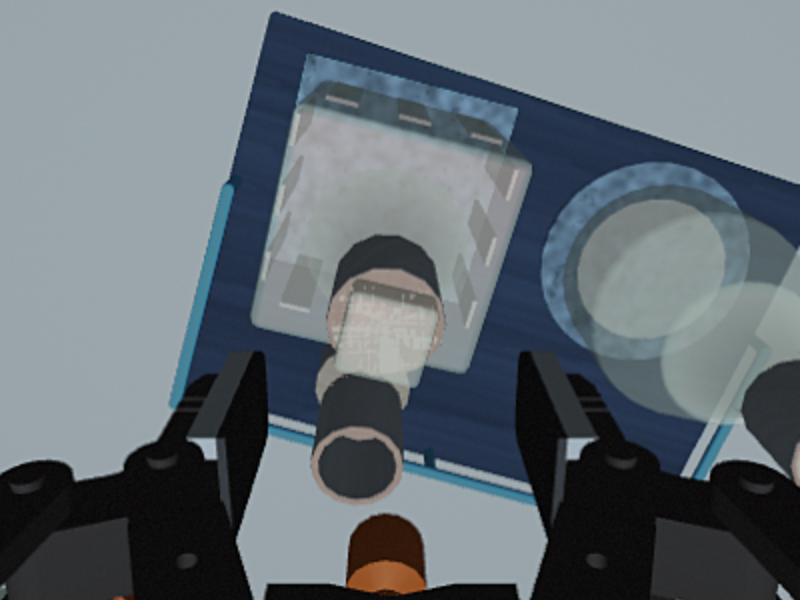

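Run:
```python
from h import *
im,d,c=load("w2")
print(onplane(c,[(313.5,287.5)],.183),onplane(c,[(120+386/2,120+317/2)],.172), robot.state()["position"],robot.state()["ee_rot"])
```

```text
[[ 0.51596473 -0.03532919  0.183     ]] [[ 0.51622479 -0.03551858  0.172     ]] [ 0.52109616 -0.03241385  0.19345732] [ 0.00823252 -0.19373849  0.98101085  0.00391629]
```

```bash
python3 -m creep '[[-0.005,-0.002,-0.02,0,0.65],[0,0,-0.02,0,0.65],[0,0,-0.01,0,0.65],[0,0,0,0,0.65]]' 40;  python3 -c "
from h import *;print(robot.state()['joint_vel'].round(3))"
```

```text
t: 3.88
position: [0.5203, -0.0331, 0.1494]
ee_rot: [0.014, -0.195, 0.981, 0.004]
force: [0.1, -0.7, 0.9]
opening: 0.651
[ 0.002 -0.015  0.022  0.006 -0.011  0.   ]
```

```bash
python3 -m creep '[[-0.006,-0.002,-0.01,0,0.65],[-0.003,0,-0.005,0,0.65],[0,0,0,0,0.65],[0,0,0,0,0.65]]' 40
```

```text
t: 4.38
position: [0.5116, -0.0351, 0.1353]
ee_rot: [0.015, -0.195, 0.981, 0.004]
force: [0.0, -0.1, -1.3]
opening: 0.653
```

```bash
python3 -m creep '[[0.004,0.001,0,0,0.65],[0,0,0,0,0.65],[0,0,0,0,0.3],[0,0,0,0,0.2],[0,0,0,0,0.2],[0,0,0,0,0.2],[0,0,0,0,0.2],[0,0,0,0,0.2]]' 50; python3 -m creep '[[0,0,0.01,0,0.2],[0,0,0.02,0,0.2],[0,0,0,0,0.2],[0,0,0,0,0.2]]'
```

```text
t: 5.38
position: [0.5167, -0.0344, 0.1359]
ee_rot: [0.016, -0.195, 0.981, 0.004]
force: [0.7, -1.2, -1.1]
opening: 0.349
t: 5.88
position: [0.5125, -0.034, 0.1634]
ee_rot: [0.012, -0.194, 0.981, 0.005]
force: [-0.9, -0.0, -7.2]
opening: 0.348
```

```bash
python3 -m creep '[[0,0,0.03,0,0.2],[0.002,-0.03,0.02,0,0.2],[0.003,-0.045,0,0,0.2],[0.003,-0.045,0,0,0.2],[0.003,-0.045,0,0,0.2],[0.003,-0.045,0,0,0.2],[0.003,-0.045,0,0,0.2],[0.002,-0.03,0,0,0.2],[0,0,0,0,0.2],[0,0,0,0,0.2]]'
```

```text
t: 7.12
position: [0.5256, -0.3254, 0.202]
ee_rot: [0.004, -0.194, 0.981, 0.009]
force: [-0.3, 0.4, -6.6]
opening: 0.347
```

```bash
python3 -m creep '[[0.008,0.005,-0.02,0,0.2],[0,0,-0.02,0,0.2],[0,0,-0.012,0,0.2],[0,0,-0.005,0,0.2],[0,0,0,0,0.2],[0,0,0,0,0.2]]'
```

```text
t: 7.88
position: [0.5345, -0.3167, 0.1439]
ee_rot: [0.004, -0.196, 0.981, 0.009]
force: [-0.4, -0.3, -6.7]
opening: 0.348
```

```bash
python3 -m creep '[[0,0,-0.007,0,0.2],[0,0,-0.004,0,0.2],[0,0,0,0,0.2]]';python3 -m creep '[[0,0,-0.003,0,0.2],[0,0,0,0,0.2]]'
```

```text
t: 8.25
position: [0.5349, -0.317, 0.1332]
ee_rot: [0.005, -0.196, 0.981, 0.009]
force: [-0.1, 0.6, -7.0]
opening: 0.355
t: 8.5
position: [0.5352, -0.3173, 0.131]
ee_rot: [0.005, -0.196, 0.981, 0.009]
force: [-0.4, 1.1, -5.0]
opening: 0.352
```

Nearly touching. I'll ease down until the weight comes off.

```bash
python3 -m creep '[[0,0,-0.002,0,0.2],[0,0,-0.001,0,0.2],[0,0,0,0,0.2]]'
```

```text
t: 8.88
position: [0.5352, -0.3173, 0.131]
ee_rot: [0.006, -0.196, 0.98, 0.008]
force: [0.2, 0.3, -5.6]
opening: 0.353
```

```bash
python3 -m creep '[[0,0,-0.004,0,0.2],[0,0,0,0,0.2]]';python3 -m creep '[[0,0,-0.003,0,0.2],[0,0,0,0,0.2]]'
```

```text
t: 9.12
position: [0.5359, -0.3179, 0.1313]
ee_rot: [0.007, -0.197, 0.98, 0.007]
force: [-0.3, -0.4, -8.1]
opening: 0.346
t: 9.38
position: [0.5362, -0.3184, 0.1308]
ee_rot: [0.008, -0.198, 0.98, 0.006]
force: [-0.7, -0.1, -7.4]
opening: 0.351
```

```bash
python3 -m creep '[[0,0,-0.005,0,0.2]]';python3 -m creep '[[0,0,-0.005,0,0.2]]'
python3 - <<'E'
from h import *
im,d,c=snap("side","s2");cv2.imwrite("pics/s2c.png",cv2.resize(im[100:300,330:530],(600,600)))
E
```

```text
t: 9.5
position: [0.5366, -0.3192, 0.1303]
ee_rot: [0.008, -0.199, 0.98, 0.004]
force: [-19.5, 16.1, 57.7]
opening: 0.346
t: 9.62
position: [0.5367, -0.3194, 0.1304]
ee_rot: [0.009, -0.2, 0.98, 0.003]
force: [-17.2, 14.6, 42.8]
opening: 0.35
```

View pics/s2c.png

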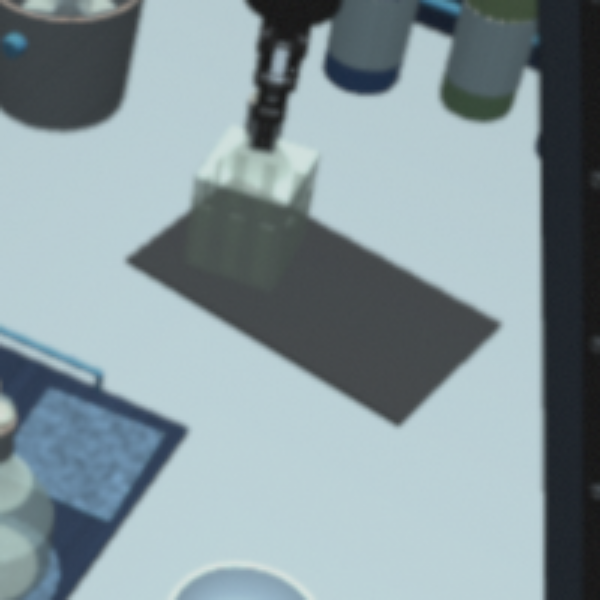

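The press reads 50 N, so the square decanter is standing on the mat, inside its edges. Release and go up.

```bash
python3 -m creep '[[0,0,0,0,0.2],[0,0,0.001,0,0.4],[0,0,0,0,0.65],[0,0,0,0,0.65],[0,0,0,0,0.65],[0,0,0.02,0,0.65],[0,0,0.04,0,0.65],[0,0,0.04,0,0.65],[0,0,0.04,0,0.65],[0,0,0,0,0.65]]'
python3 - <<'E'
from h import *
im,d,c=snap("wrist","w3");print(robot.state()["position"])
E
```

```text
t: 10.92
position: [0.5379, -0.3206, 0.2739]
ee_rot: [0.009, -0.2, 0.98, 0.002]
force: [0.5, 0.1, -1.7]
opening: 0.65
[ 0.53706258 -0.32008575  0.27179605]
```

```bash
python3 -m creep '[[-0.004,0.05,0,0,0.65],[-0.004,0.05,0,0,0.65],[-0.004,0.05,0,0,0.65],[-0.004,0.05,0,0,0.65],[-0.004,0.05,0,0,0.65],[-0.004,0.05,0,0,0.65],[-0.004,0.05,0,0,0.65],[-0.004,0.05,0,0,0.65],[0,0,0,0,0.65],[0,0,0,0,0.65]]'
python3 - <<'E'
from h import *
im,d,c=snap("wrist","w4");print(robot.state()["position"],robot.state()["ee_rot"])
im3,_,_=load("w3");cv2.imwrite("pics/w34.png",np.hstack([cv2.resize(load("w3")[0],(400,300)),cv2.resize(load("w4")[0],(400,300))]))
cv2.imwrite("pics/w4c.png",cv2.resize(load("w4")[0][80:380,140:500],(720,600)))
E
```

```text
t: 12.22
position: [0.4974, 0.0909, 0.2586]
ee_rot: [-0.001, -0.198, 0.98, 0.004]
force: [-0.1, 0.0, -0.3]
opening: 0.655
[0.49750543 0.09066896 0.2585991 ] [-0.00129095 -0.1978338   0.98022513  0.00433673]
```

View pics/w4c.png

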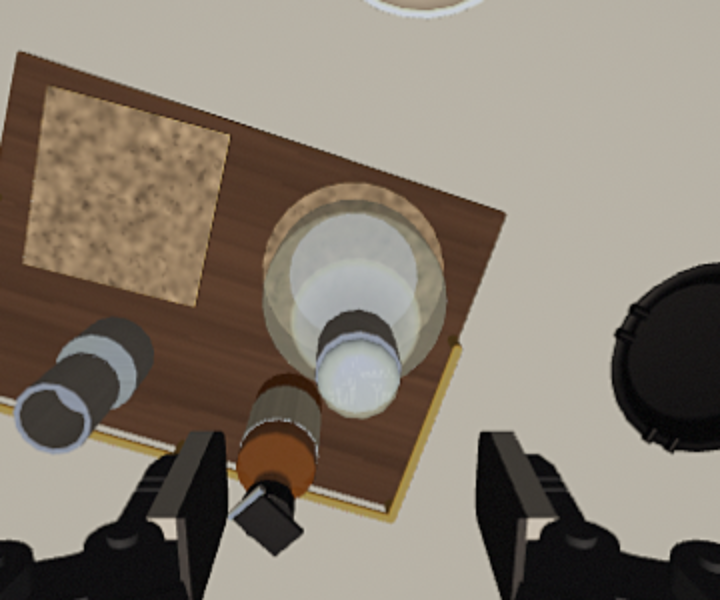

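Run:
```python
from h import *
_,_,c=load("w4")
f=lambda p:np.array(p)/2+[140,80]
q=onplane(c,f([(45,85),(231,134),(196,306),(22,264)]),.012)[:,:2];print(q.round(4),q.mean(0),[np.arctan2(*(q[(i+1)%4]-q[i])[::-1]) for i in range(4)])
print("rd",onplane(c,f([(358,377)]),.183),"jig",onplane(c,f([(54,417)]),.108),"rd base",onplane(c,f([(354,263)]),.012))
for n,f2 in(("w3","w3"),):
    im,_,_=load(n)
    cv2.imwrite("pics/w3s.png",im)
```

```text
[[ 0.4761 -0.0913]
 [ 0.4618  0.0082]
 [ 0.56    0.0223]
 [ 0.5747 -0.0772]] [ 0.51815195 -0.03449278] [np.float64(1.7138594546775263), np.float64(0.14325862733243153), np.float64(-1.4236158396292873), np.float64(-2.9995779451193036)]
rd [[0.50489219 0.09750008 0.183     ]] jig [[ 0.60267254 -0.01089566  0.108     ]] rd base [[0.5013672  0.09683648 0.012     ]]
```

```bash
python3 -m creep '[[0.004,0.004,-0.03,0,0.65],[0.002,0.002,-0.03,0,0.65],[0,0,-0.02,0,0.65],[0,0,-0.01,0,0.65],[0,0,0,0,0.65],[0,0,0,0,0.65]]'
```

```text
t: 13.02
position: [0.5047, 0.0909, 0.1664]
ee_rot: [-0.001, -0.194, 0.981, 0.004]
force: [-0.5, 0.1, 0.3]
opening: 0.653
```

```bash
python3 -m creep '[[0.001,0.007,-0.015,0,0.65],[0,0,-0.01,0,0.65],[0,0,-0.004,0,0.65],[0,0,0,0,0.65]]'
```

```text
t: 13.52
position: [0.5062, 0.0988, 0.1363]
ee_rot: [-0.0, -0.194, 0.981, 0.004]
force: [-0.9, 0.8, -0.6]
opening: 0.651
```

Good. Close, lift and carry to the near slot, about (0.396,-0.304).

```bash
python3 -m creep '[[0,0,0,0,0.4],[0,0,0,0,0.2],[0,0,0,0,0.2],[0,0,0,0,0.2],[0,0,0,0,0.2],[0,0,0.01,0,0.2],[0,0,0.03,0,0.2],[0,0,0.03,0,0.2],[0,0,0,0,0.2]]' 50; python3 -m creep '[[-0.014,-0.05,0,0,0.2],[-0.014,-0.05,0,0,0.2],[-0.014,-0.05,0,0,0.2],[-0.014,-0.05,0,0,0.2],[-0.014,-0.05,0,0,0.2],[-0.014,-0.05,0,0,0.2],[-0.014,-0.05,0,0,0.2],[-0.01,-0.038,0,0,0.2],[0,0,0,0,0.2],[0,0,0,0,0.2]]'
```

```text
t: 14.65
position: [0.5043, 0.0982, 0.2082]
ee_rot: [-0.002, -0.193, 0.981, 0.004]
force: [0.3, 0.0, -5.9]
opening: 0.351
t: 15.9
position: [0.3842, -0.2979, 0.1974]
ee_rot: [-0.008, -0.193, 0.981, 0.009]
force: [-0.0, 0.7, -5.1]
opening: 0.35
```

```bash
python3 -m creep '[[0.01,-0.005,-0.02,0,0.2],[0.003,-0.002,-0.02,0,0.2],[0,0,-0.01,0,0.2],[0,0,-0.005,0,0.2],[0,0,0,0,0.2]]'
```

```text
t: 16.52
position: [0.3983, -0.3013, 0.1405]
ee_rot: [-0.008, -0.195, 0.981, 0.009]
force: [-0.5, -0.0, -4.2]
opening: 0.345
```

```bash
python3 -m creep '[[0,-0.001,-0.006,0,0.2],[0,0,-0.003,0,0.2]]'; python3 -m creep '[[0,0,-0.002,0,0.2]]'; python3 -m creep '[[0,0,-0.002,0,0.2]]'
```

```text
t: 16.77
position: [0.399, -0.3024, 0.1322]
ee_rot: [-0.007, -0.196, 0.981, 0.009]
force: [0.0, 0.4, -5.1]
opening: 0.35
t: 16.9
position: [0.3994, -0.3028, 0.1313]
ee_rot: [-0.007, -0.196, 0.981, 0.008]
force: [-4.3, 5.4, 16.9]
opening: 0.348
t: 17.02
position: [0.3997, -0.3031, 0.1313]
ee_rot: [-0.006, -0.196, 0.981, 0.007]
force: [-5.7, 8.2, 21.7]
opening: 0.348
```

```bash
python3 -m creep '[[0,0,0,0,0.2],[0,0,0.001,0,0.4],[0,0,0,0,0.65],[0,0,0,0,0.65],[0,0,0.02,0,0.65],[0,0,0.04,0,0.65],[0,0,0.04,0,0.65],[0,0,0.05,0,0.65],[0,0,0.0,0,0.65],[0,0,0,0,0.65]]'
python3 - <<'E'
from h import *
im,d,c=snap("wrist","w5");cv2.imwrite("pics/w5s.png",cv2.resize(cv2.imread("pics/w5.png"),(480,360)))
E
python3 -m creep '[[0.03,0.043,0,0,0.65],[0.03,0.043,0,0,0.65],[0.03,0.043,0,0,0.65],[0.03,0.043,0,0,0.65],[0.03,0.043,0,0,0.65],[0.03,0.043,0,0,0.65],[0,0,0,0,0.65],[0,0,0,0,0.65]]'
python3 - <<'E'
from h import *
im,d,c=snap("wrist","w6");print(robot.state()["position"],robot.state()["ee_rot"])
a=cv2.imread("pics/w5.png");b=cv2.imread("pics/w6.png")
cv2.imwrite("pics/w56.png",np.hstack([cv2.resize(a,(400,300)),cv2.resize(b,(400,300))]))
E
```

```text
t: 18.27
position: [0.4006, -0.3044, 0.2883]
ee_rot: [-0.005, -0.196, 0.98, 0.006]
force: [0.3, -0.8, -0.0]
opening: 0.648
t: 19.32
position: [0.5822, -0.0385, 0.279]
ee_rot: [-0.012, -0.195, 0.981, 0.006]
force: [-0.6, -0.2, 0.4]
opening: 0.65
[ 0.5821192  -0.03863894  0.27889731] [-0.01218045 -0.19481603  0.98074688  0.0058226 ]
```

View pics/w56.png

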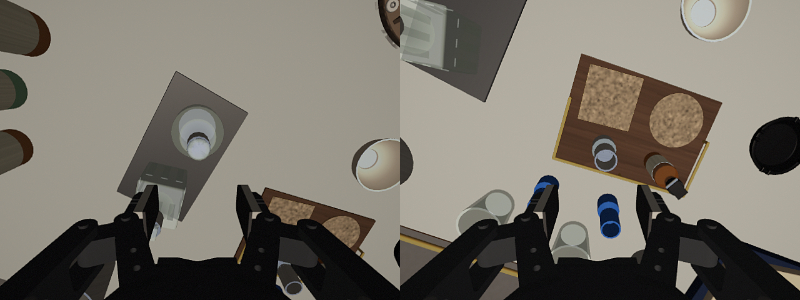

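Both decanters stand upright on the mat, clear of its edges. Next I measure the two bare coasters, the jigger and the dish from w6.

Run:
```python
from h import *
im,d,c=load("w6")
b,g,r=[im[...,i].astype(int) for i in range(3)]
cork=((r-b>30)&(r>95)).astype(np.uint8);cork=cv2.morphologyEx(cork,cv2.MORPH_OPEN,np.ones((3,3)));cork=cv2.morphologyEx(cork,cv2.MORPH_CLOSE,np.ones((5,5)))
for p in((345,155),(440,190)):
    n,l,s,ce=cv2.connectedComponentsWithStats(cork[:,:]);k=l[155 if p[0]==345 else 190,p[0]];print(k,s[k])
    cn=max(cv2.findContours((l==k).astype(np.uint8),0,2)[0],key=cv2.contourArea)
    w=(onplane(c,cn[:,0],.012)[:,:2]*1000).astype(np.float32);print(cv2.minAreaRect(w),cv2.fitEllipse(w))
m=(im.max(2)<50).astype(np.uint8);n,l,s,ce=cv2.connectedComponentsWithStats(m);k=l[232,620];print(s[k])
cn=max(cv2.findContours((l==k).astype(np.uint8),0,2)[0],key=cv2.contourArea);print("dish",cv2.minEnclosingCircle((onplane(c,cn[:,0],.02)[:,:2]*1000).astype(np.float32)))
cv2.imwrite("pics/w6c.png",cv2.resize(im[190:350,280:480],(800,640))[:600])
```

```text
3 [ 284  103  106  107 7751]
((518.605712890625, -35.158233642578125), (100.06327819824219, 99.80597686767578), 7.845877647399902) ((518.6837158203125, -35.29859161376953), (115.43704223632812, 117.22225952148438), 57.04090118408203)
4 [ 399  149   87   87 5910]
((507.5393981933594, 97.9889144897461), (102.08528137207031, 103.02373504638672), 22.233875274658203) ((507.83392333984375, 97.94393920898438), (102.27999877929688, 102.67506408691406), 129.07041931152344)
[ 559  187   81   93 6099]
dish ((473.5830078125, 307.6404113769531), 61.38527297973633)
```

View pics/w6c.png

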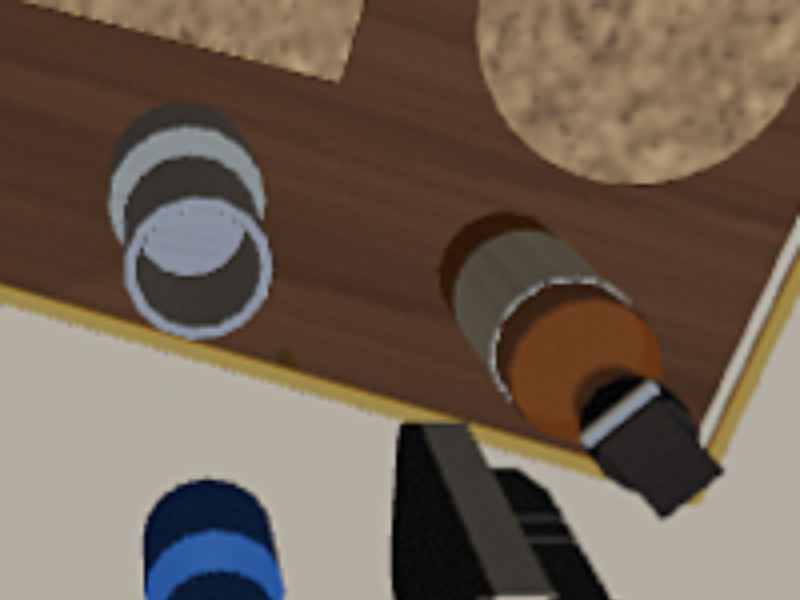

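Run:
```python
from h import *
_,_,c=load("w6")
print("jig",onplane(c,[(329.5,256.8)],.108),"bit base approx",onplane(c,[(280+505/4,190+270/4)],.008),"cap",onplane(c,[(280+650/4,190+455/4)],.14),robot.state()["position"])
```

```text
jig [[ 0.60422236 -0.01192882  0.108     ]] bit base approx [[0.59628742 0.09579776 0.008     ]] cap [[0.59781467 0.09364988 0.14      ]] [ 0.5821192  -0.03863894  0.27889731]
```

```bash
python3 -m creep '[[0.015,0.015,-0.02,0,0.7],[0.009,0.014,-0.03,0,0.7],[0,0,-0.04,0,0.7],[0,0,-0.03,0,0.7],[0,0,0,0,0.7],[0,0,0,0,0.7]]'
```

```text
t: 20.12
position: [0.606, -0.0117, 0.1532]
ee_rot: [-0.012, -0.192, 0.981, 0.006]
force: [0.2, 0.3, 0.7]
opening: 0.698
```

```bash
python3 -m creep '[[0,0,-0.03,0,0.7],[0,0,-0.025,0,0.7],[0,0,-0.02,0,0.7],[-0.001,0,-0.01,0,0.7],[0,0,0,0,0.7],[0,0,0,0,0.7]]'
python3 - <<'E'
from h import *
im,d,c=snap("wrist","w7");p=robot.state()["position"];print(p)
cv2.imwrite("pics/w7c.png",cv2.resize(cv2.imread("pics/w7.png")[200:440,160:480],(640,480)))
E
```

```text
t: 20.88
position: [0.6109, -0.0115, 0.0752]
ee_rot: [-0.005, -0.192, 0.981, 0.006]
force: [0.3, 0.2, 0.3]
opening: 0.697
[ 0.61095255 -0.01148413  0.07518549]
```

View pics/w7c.png

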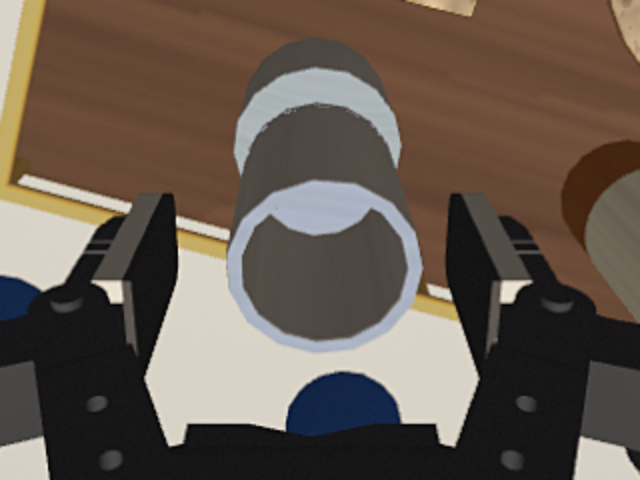

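Jigger centred between the fingers; need about 7 mm back and 7 mm down.

```bash
python3 -m creep '[[-0.007,0,-0.007,0,0.7],[0,0,0,0,0.7],[0,0,0,0,0.7]]'
python3 - <<'E'
from h import *
_,_,c=load("w7");print(onplane(c,[(322.5,333)],.108))
E
```

```text
t: 21.3
position: [0.6039, -0.0113, 0.069]
ee_rot: [-0.004, -0.192, 0.981, 0.006]
force: [-0.7, -0.2, -0.0]
opening: 0.701
[[ 0.60319408 -0.01214491  0.108     ]]
```

```bash
python3 -m creep '[[0,0,0,0,0.4],[0,0,0,0,0.25],[0,0,0,0,0.25],[0,0,0,0,0.25],[0,0,0,0,0.25]]' 40; python3 -m creep '[[0,0,0.01,0,0.25],[0,0,0.03,0,0.25],[0,0,0.04,0,0.25],[0,0,0.05,0,0.25],[-0.03,0,0.05,0,0.25],[-0.05,0.0,0,0,0.25],[-0.05,0.02,0,0,0.25],[-0.005,0.055,0,0,0.25],[0,0.055,0,0,0.25],[0,0.05,0,0,0.25]]'; python3 -m creep '[[0,0.05,0,0,0.25],[0,0.05,0,0,0.25],[0,0.04,0,0,0.25],[0,0,0,0,0.25],[0,0,0,0,0.25]]'
```

```text
t: 21.92
position: [0.6041, -0.0112, 0.0693]
ee_rot: [-0.004, -0.192, 0.981, 0.006]
force: [-0.8, 0.4, 0.1]
opening: 0.428
t: 23.18
position: [0.4625, 0.1691, 0.2597]
ee_rot: [-0.002, -0.189, 0.982, 0.007]
force: [1.1, 0.7, -0.9]
opening: 0.423
t: 23.8
position: [0.4604, 0.3163, 0.2621]
ee_rot: [-0.001, -0.191, 0.982, 0.008]
force: [-0.5, -0.5, -0.8]
opening: 0.423
```

Run:
```python
from h import *
snap("wrist","w8");im,d,c=load("w8")
p=proj(c,[.473,.309,.006])[0];print(p)
m=(im.max(2)<60).astype(np.uint8);n,l,s,ce=cv2.connectedComponentsWithStats(m)
cv2.imwrite("pics/w8c.png",np.hstack([cv2.resize(im,(400,300)),cv2.resize(np.clip(im.astype(int)*3,0,255).astype(np.uint8),(400,300))]))
# depth based: points with height 18-27mm
K=np.array(c["mtx"]);v,u=np.mgrid[0:480,0:640];uv=np.c_[u.ravel(),v.ravel()].astype(float)
q=undist(c,uv);z=d.ravel();P=np.c_[q*z[:,None],z];T=c["world_from_camera"];W=P@T[:3,:3].T+T[:3,3]
near=(np.hypot(W[:,0]-.473,W[:,1]-.309)<.075)&(z>0)
for a,b in((.003,.010),(.010,.018),(.018,.03)):
    k=near&(W[:,2]>a)&(W[:,2]<b);w=W[k][:,:2]
    if k.sum()>20:print(a,b,k.sum(),w.mean(0).round(4),cv2.minEnclosingCircle((w*1000).astype(np.float32)))
```

```text
[302.16993771 212.04162517]
0.003 0.01 4321 [0.4674 0.3083] ((472.7119445800781, 312.077880859375), 47.5201416015625)
0.01 0.018 847 [0.4658 0.3038] ((472.54638671875, 311.4490051269531), 52.10849380493164)
0.018 0.03 1893 [0.4583 0.3034] ((472.1697692871094, 311.4496154785156), 60.936832427978516)
```

View pics/w8c.png

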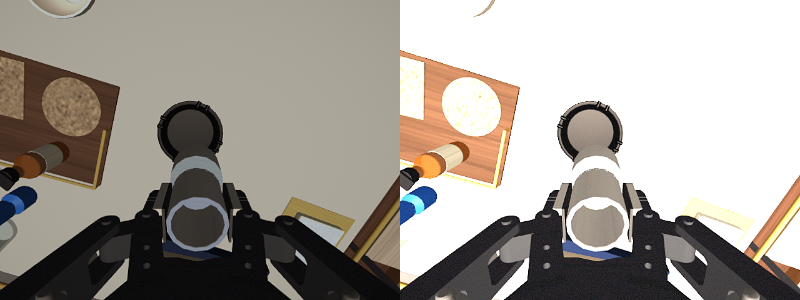

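The jigger is held upright. Depth gives the dish centre at (0.4725,0.3115). Now lowering.

```bash
python3 -m creep '[[0.012,-0.005,-0.02,0,0.25],[0,0,-0.04,0,0.25],[0,0,-0.04,0,0.25],[0,0,-0.03,0,0.25],[0,0,-0.02,0,0.25],[0,0,0,0,0.25],[0,0,0,0,0.25]]'
```

```text
t: 24.72
position: [0.4748, 0.3044, 0.113]
ee_rot: [0.002, -0.187, 0.982, 0.01]
force: [0.1, -0.7, -1.2]
opening: 0.418
```

```bash
python3 -m creep '[[-0.002,0.006,-0.02,0,0.25],[0,0,-0.012,0,0.25],[0,0,-0.004,0,0.25],[0,0,0,0,0.25]]'
```

```text
t: 25.22
position: [0.4749, 0.3115, 0.0807]
ee_rot: [0.005, -0.187, 0.982, 0.012]
force: [0.4, -0.0, -1.1]
opening: 0.425
```

```bash
python3 -m creep '[[-0.003,-0.002,-0.007,0,0.25],[0,0,-0.003,0,0.25]]'; python3 -m creep '[[0,0,-0.002,0,0.25]]'; python3 -m creep '[[0,0,-0.002,0,0.25]]'
```

```text
t: 25.48
position: [0.4721, 0.3096, 0.0712]
ee_rot: [0.005, -0.187, 0.982, 0.012]
force: [0.7, 0.0, -1.3]
opening: 0.423
t: 25.6
position: [0.4722, 0.3097, 0.0691]
ee_rot: [0.006, -0.187, 0.982, 0.012]
force: [0.3, 0.8, -1.6]
opening: 0.422
t: 25.72
position: [0.4726, 0.3099, 0.0674]
ee_rot: [0.006, -0.187, 0.982, 0.012]
force: [-0.9, -0.8, 10.0]
opening: 0.423
```

Contact. Release gently and rise.

```bash
python3 -m creep '[[0,0,0,0,0.42],[0,0,0,0,0.5],[0,0,0,0,0.6],[0,0,0,0,0.7],[0,0,0,0,0.7],[0,0,0.02,0,0.7],[0,0,0.04,0,0.7],[0,0,0.05,0,0.7],[0,0,0.05,0,0.7],[0,0,0.04,0,0.7]]'
python3 - <<'E'
from h import *
snap("wrist","w9");snap("side","s9");snap("scene","c9")
a=cv2.imread("pics/w9.png");b=cv2.imread("pics/s9.png");e=cv2.imread("pics/c9.png")
cv2.imwrite("pics/m9.png",np.hstack([cv2.resize(a,(400,300)),cv2.resize(b[290:440,180:380],(400,300))]))
im,d,c=load("w9");v,u=np.mgrid[0:480,0:640];uv=np.c_[u.ravel(),v.ravel()].astype(float)
q=undist(c,uv);z=d.ravel();P=np.c_[q*z[:,None],z];T=c["world_from_camera"];W=P@T[:3,:3].T+T[:3,3]
k=(np.hypot(W[:,0]-.472,W[:,1]-.311)<.05)&(W[:,2]>.098)&(W[:,2]<.112);print(k.sum(),cv2.minEnclosingCircle((W[k][:,:2]*1000).astype(np.float32)))
print(robot.state()["position"],robot.state()["ee_rot"])
E
```

```text
t: 26.98
position: [0.4707, 0.3078, 0.2698]
ee_rot: [0.003, -0.187, 0.982, 0.01]
force: [0.7, 1.4, -0.6]
opening: 0.702
459 ((474.2617492675781, 310.5798645019531), 17.982086181640625)
[0.47135099 0.30857833 0.27015404] [ 0.00451609 -0.18685467  0.98231245  0.01127786]
```

View pics/m9.png

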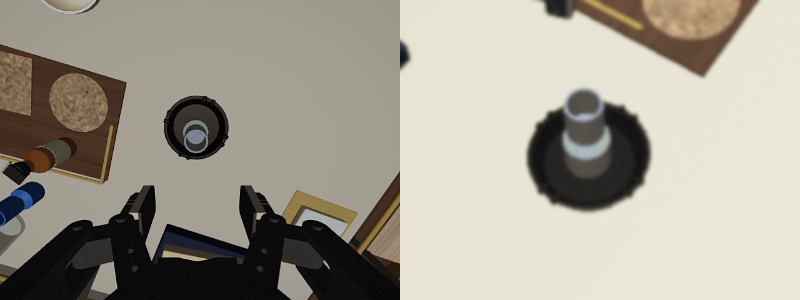

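Jigger is upright and centred in the dish (rim at 0.474,0.311; dish at 0.4725,0.3115). Next, the round decanter.

```bash
cat >> h.py <<'E'
def cloud(fn):
    im,d,c=load(fn);v,u=np.mgrid[0:480,0:640]
    q=undist(c,np.c_[u.ravel(),v.ravel()]);z=d.ravel();T=c["world_from_camera"]
    W=(np.c_[q*z[:,None],z]@T[:3,:3].T+T[:3,3]);W[z<=0]=9;return W
def top(fn,xy,z0,z1,r=.04):
    W=cloud(fn);k=(np.hypot(W[:,0]-xy[0],W[:,1]-xy[1])<r)&(W[:,2]>z0)&(W[:,2]<z1);w=(W[k][:,:2]*1000).astype(np.float32)
    return k.sum(),W[k].mean(0).round(4),cv2.minEnclosingCircle(w),cv2.minAreaRect(w)
E
python3 -m creep '[[0,-0.04,0.01,0,0.65],[-0.007,-0.055,0,0,0.65],[-0.007,-0.055,0,0,0.65],[-0.007,-0.055,0,0,0.65],[-0.007,-0.055,0,0,0.65],[-0.007,-0.055,0,0,0.65],[-0.007,-0.055,0,0,0.65],[-0.007,-0.055,0,0,0.65],[-0.007,-0.055,0,0,0.65],[-0.007,-0.055,0,0,0.65]]'; python3 -m creep '[[-0.007,-0.055,0,0,0.65],[0,0,0,0,0.65],[0,0,0,0,0.65]]'
python3 - <<'E'
from h import *
snap("wrist","w10");print(robot.state()["position"])
print(top("w10",(.4,-.303),.165,.185),top("w10",(.536,-.319),.165,.185))
print(top("w10",(.4,-.303),.174,.185))
E
```

```text
t: 28.38
position: [0.3995, -0.2394, 0.2704]
ee_rot: [-0.001, -0.19, 0.982, 0.011]
force: [1.6, 0.4, -0.1]
opening: 0.652
t: 28.75
position: [0.3892, -0.2989, 0.2666]
ee_rot: [-0.004, -0.187, 0.982, 0.012]
force: [0.7, -0.6, -0.9]
opening: 0.649
[ 0.38936129 -0.2985569   0.26663113]
(np.int64(1270), array([ 0.3973, -0.3021,  0.1746]), ((399.1901550292969, -301.4738464355469), 15.140355110168457), ((398.5118103027344, -301.83160400390625), (28.998186111450195, 28.87041664123535), 69.17406463623047)) (np.int64(47), array([ 0.5292, -0.3081,  0.1667]), ((529.9223022460938, -307.74542236328125), 7.29666805267334), ((529.8770751953125, -307.5989685058594), (14.441191673278809, 3.551710844039917), 17.182815551757812))
(np.int64(962), array([ 0.3986, -0.3016,  0.1758]), ((399.0285339355469, -301.45379638671875), 13.661606788635254), ((398.9845275878906, -301.398681640625), (26.02524185180664, 26.251506805419922), 88.3704833984375))
```

```bash
python3 -m creep '[[0.006,-0.002,-0.03,0,0.65],[0.003,-0.001,-0.03,0,0.65],[0,0,-0.025,0,0.65],[0,0,-0.015,0,0.65],[0,0,0,0,0.65],[0,0,0,0,0.65]]'
```

```text
t: 29.55
position: [0.4013, -0.2946, 0.165]
ee_rot: [-0.002, -0.193, 0.981, 0.012]
force: [0.1, 0.4, -0.4]
opening: 0.654
```

```bash
python3 -m creep '[[-0.002,-0.008,-0.012,0,0.65],[0,0,-0.012,0,0.65],[0,0,-0.007,0,0.65],[0,0,0,0,0.65]]'
```

```text
t: 30.05
position: [0.3997, -0.3031, 0.1329]
ee_rot: [-0.001, -0.194, 0.981, 0.011]
force: [0.0, -0.3, -0.1]
opening: 0.649
```

```bash
python3 -m creep '[[0,0,0,0,0.4],[0,0,0,0,0.2],[0,0,0,0,0.2],[0,0,0,0,0.2],[0,0,0,0,0.2],[0,0,0.01,0,0.2],[0,0,0.03,0,0.2],[0,0,0.04,0,0.2],[0,0,0,0,0.2]]' 50; python3 -m creep '[[0.014,0.052,0,0,0.2],[0.014,0.052,0,0,0.2],[0.014,0.052,0,0,0.2],[0.014,0.052,0,0,0.2],[0.014,0.052,0,0,0.2],[0.014,0.052,0,0,0.2],[0.014,0.052,0,0,0.2],[0.008,0.03,0,0,0.2],[0,0,0,0,0.2],[0,0,0,0,0.2]]'
```

```text
t: 31.18
position: [0.3981, -0.3021, 0.2154]
ee_rot: [-0.003, -0.193, 0.981, 0.013]
force: [0.6, -0.9, -5.9]
opening: 0.347
t: 32.42
position: [0.4977, 0.1047, 0.2072]
ee_rot: [-0.01, -0.191, 0.982, 0.014]
force: [-0.2, -0.6, -4.7]
opening: 0.348
```

```bash
python3 -m creep '[[0.01,-0.007,-0.015,0,0.2],[0,0,-0.02,0,0.2],[0,0,-0.012,0,0.2],[0,0,-0.006,0,0.2],[0,0,0,0,0.2],[0,0,0,0,0.2]]'
```

```text
t: 33.17
position: [0.5079, 0.0932, 0.1506]
ee_rot: [-0.01, -0.189, 0.982, 0.014]
force: [0.3, 0.3, -5.0]
opening: 0.343
```

```bash
python3 -m creep '[[0.002,0.005,-0.005,0,0.2],[0,0,0,0,0.2]]'
```

```text
t: 33.42
position: [0.5107, 0.0989, 0.1462]
ee_rot: [-0.009, -0.189, 0.982, 0.014]
force: [-0.2, -0.6, -4.6]
opening: 0.346
```

```bash
python3 -m creep '[[-0.001,-0.001,-0.004,0,0.2]]'; python3 -m creep '[[0,0,-0.002,0,0.2]]'; python3 -m creep '[[0,0,-0.002,0,0.2]]'
python3 - <<'E'
from h import *
snap("wrist","w11");print(top("w11",(.508,.098),.174,.19))
im,d,c=load("w11");print(proj(c,[.508,.098,.012]))
cv2.imwrite("pics/w11c.png",cv2.resize(im[100:340,160:480],(800,600)))
E
```

```text
t: 33.55
position: [0.51, 0.0983, 0.1425]
ee_rot: [-0.009, -0.189, 0.982, 0.014]
force: [-0.3, -0.7, -4.8]
opening: 0.346
t: 33.67
position: [0.5097, 0.0982, 0.1401]
ee_rot: [-0.009, -0.189, 0.982, 0.014]
force: [1.1, -0.3, -4.2]
opening: 0.346
t: 33.8
position: [0.5108, 0.0985, 0.1399]
ee_rot: [-0.008, -0.19, 0.982, 0.014]
force: [-6.3, -0.1, 21.3]
opening: 0.347
(np.int64(8227), array([0.5075, 0.0956, 0.1824]), ((507.9349670410156, 97.9789047241211), 39.95259094238281), ((511.0878601074219, 98.831787109375), (28.799287796020508, 78.18965148925781), 19.510475158691406))
[[311.19272883 232.33146709]]
```

```bash
python3 -m creep '[[0,0,0,0,0.36],[0,0,0,0,0.4],[0,0,0,0,0.5],[0,0,0,0,0.65],[0,0,0,0,0.65],[0,0,0.03,0,0.65],[0,0,0.04,0,0.65],[0,0,0.04,0,0.65],[0,0,0.02,0,0.65],[0,0,0,0,0.65]]'
python3 - <<'E'
from h import *
snap("wrist","w12");print(robot.state()["position"],robot.state()["ee_rot"]);print(top("w12",(.508,.098),.174,.19,.03))
im,d,c=load("w12");print(proj(c,[.508,.098,.012]))
cv2.imwrite("pics/w12c.png",cv2.resize(im[100:340,160:480],(800,600)))
E
```

```text
t: 35.1
position: [0.5116, 0.0982, 0.2747]
ee_rot: [-0.007, -0.19, 0.982, 0.014]
force: [-0.9, 0.5, -0.5]
opening: 0.651
[0.51111091 0.09804954 0.27376249] [-0.00740521 -0.18962769  0.98173042  0.01385204]
(np.int64(1197), array([0.5055, 0.1   , 0.1812]), ((506.5313415527344, 100.79611206054688), 14.307291030883789), ((506.60968017578125, 100.4752426147461), (27.877613067626953, 28.145313262939453), 65.04926300048828))
[[309.76441563 202.46719212]]
```

View pics/w12c.png

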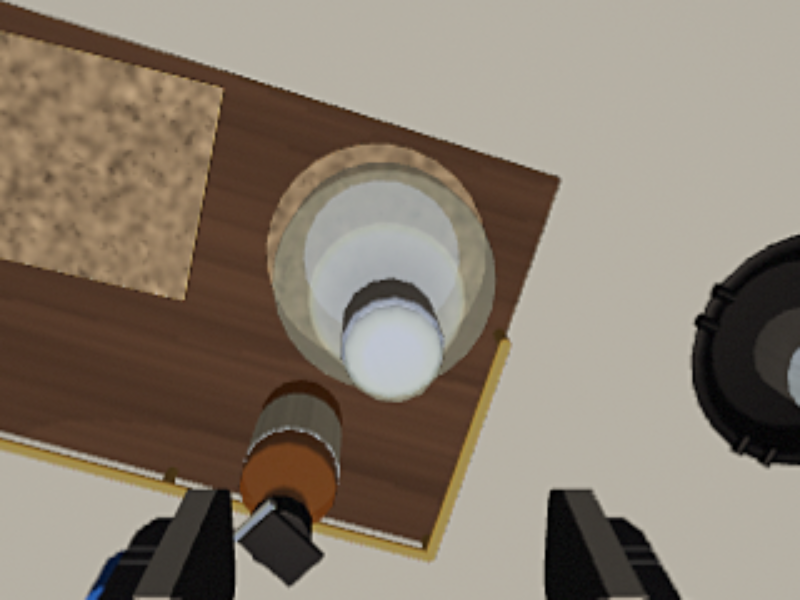

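```bash
python3 -m creep '[[0.003,-0.05,0,0,0.65],[0.003,-0.05,0,0,0.65],[0.003,-0.05,0,0,0.65],[0.003,-0.05,0,0,0.65],[0.003,-0.05,0,0,0.65],[0.003,-0.05,0,0,0.65],[0.003,-0.05,0,0,0.65],[0.003,-0.05,0,0,0.65],[0,0,0,0,0.65],[0,0,0,0,0.65]]'
python3 - <<'E'
from h import *
snap("wrist","w13");print(robot.state()["position"],robot.state()["ee_rot"])
print("w4 rd",top("w4",(.506,.098),.174,.19,.03)[2:]);print("w1 sq",top("w1",(.517,-.034),.174,.19,.03)[2:]);print("w13",top("w13",(.536,-.319),.168,.185,.03)[1:])
E
```

```text
t: 36.4
position: [0.529, -0.313, 0.2575]
ee_rot: [-0.017, -0.19, 0.981, 0.018]
force: [0.1, 0.6, -0.1]
opening: 0.651
[ 0.52900016 -0.31275076  0.25750593] [-0.01734824 -0.19074089  0.98133032  0.01754287]
w4 rd (((507.40289306640625, 98.56393432617188), 14.313711166381836), ((507.22802734375, 98.34562683105469), (27.959407806396484, 27.773826599121094), 64.98833465576172))
w1 sq (((517.82958984375, -34.951942443847656), 14.209925651550293), ((518.23291015625, -35.005699157714844), (22.144880294799805, 22.138002395629883), 7.518590927124023))
w13 (array([ 0.5351, -0.3194,  0.1757]), ((535.8539428710938, -319.20513916015625), 14.365079879760742), ((536.278076171875, -318.9401550292969), (22.402280807495117, 21.988805770874023), 8.396310806274414))
```

```bash
python3 -m creep '[[0.004,-0.004,-0.06,0,0.65],[0,0,0,0,0.65],[0,0,0,0,0.65]]';python3 -m creep '[[0,0,0.015,0,0.65],[0,0,0.015,0,0.65],[0,0,0.015,0,0.65],[0,0,0.015,0,0.65],[0,0,0,0,0.65]]'; python3 -m creep '[[0,0.05,0,0,0.65],[0,0,0,0,0.65],[0,0,0,0,0.65]]'; python3 -m creep '[[0,-0.012,0,0,0.65],[0,-0.012,0,0,0.65],[0,-0.012,0,0,0.65],[0,-0.012,0,0,0.65],[0,0,0,0,0.65]]'
```

```text
t: 36.83
position: [0.5346, -0.3148, 0.1995]
ee_rot: [-0.016, -0.193, 0.981, 0.016]
force: [0.6, 0.5, 0.8]
opening: 0.656
t: 37.45
position: [0.5368, -0.315, 0.2717]
ee_rot: [-0.011, -0.194, 0.981, 0.013]
force: [0.4, -0.4, -0.6]
opening: 0.65
t: 37.83
position: [0.5363, -0.264, 0.2706]
ee_rot: [-0.012, -0.193, 0.981, 0.014]
force: [0.4, 0.3, 0.1]
opening: 0.652
t: 38.45
position: [0.5356, -0.3177, 0.2691]
ee_rot: [-0.013, -0.192, 0.981, 0.014]
force: [-0.0, -0.3, -1.1]
opening: 0.652
```

```bash
python3 -m creep '[[0,0,-0.06,0,0.65],[0,0,0,0,0.65],[0,0,0,0,0.65],[0,0,0.015,0,0.65],[0,0,0.015,0,0.65],[0,0,0.015,0,0.65],[0,0,0.015,0,0.65],[0,0,0,0,0.65]]'; python3 -m creep '[[0,0,-0.06,0,0.65],[0,0,0,0,0.65],[0,0,0,0,0.65]]'
```

```text
t: 39.45
position: [0.5392, -0.3196, 0.2832]
ee_rot: [-0.007, -0.192, 0.981, 0.01]
force: [0.0, 0.1, -0.9]
opening: 0.651
t: 39.83
position: [0.54, -0.3201, 0.2247]
ee_rot: [-0.006, -0.192, 0.981, 0.009]
force: [0.4, -0.0, 0.9]
opening: 0.647
```

```bash
python3 -m creep '[[-0.004,0.001,-0.055,0,0.65],[0,0,0,0,0.65],[0,0,-0.02,0,0.65],[0,0,-0.01,0,0.65],[0,0,0,0,0.65],[0,0,0,0,0.65]]'
```

```text
t: 40.58
position: [0.5443, -0.323, 0.1538]
ee_rot: [0.001, -0.194, 0.981, 0.003]
force: [-0.3, -0.2, -0.6]
opening: 0.648
```

```bash
python3 -m creep '[[-0.009,0.004,-0.01,0,0.65],[0,0,-0.01,0,0.65],[0,0,0,0,0.65],[0,0,0,0,0.65]]'
```

```text
t: 41.08
position: [0.5348, -0.3188, 0.1337]
ee_rot: [0.001, -0.194, 0.981, 0.003]
force: [-0.1, -0.2, -0.2]
opening: 0.649
```

```bash
python3 -m creep '[[0,0,0,0,0.4],[0,0,0,0,0.2],[0,0,0,0,0.2],[0,0,0,0,0.2],[0,0,0,0,0.2],[0,0,0.01,0,0.2],[0,0,0.03,0,0.2],[0,0,0.03,0,0.2],[0,0,0,0,0.2]]' 50; python3 -m creep '[[-0.002,0.04,0,0,0.2],[-0.002,0.04,0,0,0.2],[-0.002,0.04,0,0,0.2],[-0.002,0.04,0,0,0.2],[-0.002,0.04,0,0,0.2],[-0.002,0.04,0,0,0.2],[0,0.03,0,0,0.2],[0,0,0,0,0.2],[0,0,0,0,0.2]]'
```

```text
t: 42.2
position: [0.5318, -0.317, 0.2022]
ee_rot: [-0.002, -0.193, 0.981, 0.006]
force: [0.3, -0.3, -7.2]
opening: 0.345
t: 43.32
position: [0.5086, -0.037, 0.1859]
ee_rot: [-0.012, -0.191, 0.982, 0.011]
force: [0.5, -0.4, -7.2]
opening: 0.345
```

```bash
python3 -m creep '[[0.003,0,0.015,0,0.2],[0.003,0,0.015,0,0.2],[0.003,0,0.015,0,0.2],[0,0,0.015,0,0.2],[0,0,0,0,0.2]]'; python3 -m creep '[[0,0,-0.055,0,0.2],[0,0,0,0,0.2],[0,0,0,0,0.2]]'
```

```text
t: 43.95
position: [0.5186, -0.0391, 0.2508]
ee_rot: [-0.012, -0.189, 0.982, 0.011]
force: [-1.3, 0.5, -8.1]
opening: 0.35
t: 44.32
position: [0.5194, -0.039, 0.1958]
ee_rot: [-0.01, -0.189, 0.982, 0.011]
force: [0.2, 1.4, -6.1]
opening: 0.344
```

```bash
python3 -m creep '[[0,0.002,-0.012,0,0.2],[0,0.002,-0.012,0,0.2],[0,0,-0.012,0,0.2],[0,0,-0.006,0,0.2],[0,0,0,0,0.2]]'
```

```text
t: 44.95
position: [0.5202, -0.0344, 0.1522]
ee_rot: [-0.009, -0.189, 0.982, 0.011]
force: [0.1, -0.1, -6.4]
opening: 0.348
```

```bash
python3 -m creep '[[0.001,-0.002,-0.008,0,0.2],[0,0,0,0,0.2]]'; python3 -m creep '[[0,0,-0.003,0,0.2],[0,0,0,0,0.2]]'
```

```text
t: 45.2
position: [0.5216, -0.0366, 0.1441]
ee_rot: [-0.009, -0.189, 0.982, 0.011]
force: [0.2, 0.1, -6.7]
opening: 0.345
t: 45.45
position: [0.5221, -0.0366, 0.1414]
ee_rot: [-0.008, -0.189, 0.982, 0.011]
force: [0.1, -0.4, -7.7]
opening: 0.346
```

```bash
python3 -m creep '[[-0.001,0,-0.002,0,0.2]]'; python3 -m creep '[[0,0,-0.002,0,0.2]]'; python3 -m creep '[[0,0,-0.002,0,0.2]]'
```

```text
t: 45.58
position: [0.522, -0.0366, 0.1407]
ee_rot: [-0.007, -0.19, 0.982, 0.01]
force: [-4.7, 3.2, 13.3]
opening: 0.345
t: 45.7
position: [0.5229, -0.0363, 0.1408]
ee_rot: [-0.006, -0.19, 0.982, 0.01]
force: [-7.6, 5.3, 15.1]
opening: 0.349
t: 45.82
position: [0.5233, -0.0361, 0.1409]
ee_rot: [-0.005, -0.19, 0.982, 0.01]
force: [-6.8, 2.7, 11.8]
opening: 0.349
```

```bash
python3 -m creep '[[0,0,0,0,0.36],[0,0,0,0,0.4],[0,0,0,0,0.5],[0,0,0,0,0.65],[0,0,0,0,0.65],[0,0,0.03,0,0.65],[0,0,0.04,0,0.65],[0,0,0.04,0,0.65],[0,0,0.03,0,0.65],[0,0,0,0,0.65]]'
python3 - <<'E'
from h import *
snap("wrist","w14");snap("side","s14");snap("scene","c14");print(robot.state()["position"],robot.state()["ee_rot"])
print("sq",top("w14",(.518,-.035),.174,.19,.03)[1:]);print("rd",top("w14",(.507,.099),.174,.19,.03)[1:])
W=cloud("w14");k=(abs(W[:,0]-.518)<.06)&(abs(W[:,1]+.035)<.06)&(W[:,2]>.095)&(W[:,2]<.12);print("sq body top",k.sum(),cv2.minAreaRect((W[k][:,:2]*1000).astype(np.float32)))
im,d,c=load("w14")
a=cv2.resize(im[60:360,160:480],(400,375));b=cv2.resize(cv2.imread("pics/s14.png")[180:330,240:400],(400,375));cv2.imwrite("pics/m14.png",np.hstack([a,b]))
E
```

```text
t: 47.08
position: [0.5251, -0.0366, 0.2873]
ee_rot: [-0.003, -0.191, 0.982, 0.009]
force: [0.3, 0.7, -0.5]
opening: 0.648
[ 0.52345085 -0.03668113  0.28391163] [-0.00544394 -0.19063369  0.98160149  0.0093633 ]
sq (array([ 0.5223, -0.0331,  0.1817]), ((522.99609375, -32.72093200683594), 14.393881797790527), ((523.3641357421875, -32.642547607421875), (22.41788101196289, 22.24559783935547), 6.978631496429443))
rd (array([0.506 , 0.0976, 0.1808]), ((506.8410949707031, 99.9839859008789), 14.679611206054688), ((506.802490234375, 99.79025268554688), (27.879621505737305, 28.656221389770508), 33.91416931152344))
sq body top 5435 ((523.5123901367188, -32.513668060302734), (82.44223022460938, 82.21015167236328), 8.034847259521484)
```

View pics/m14.png

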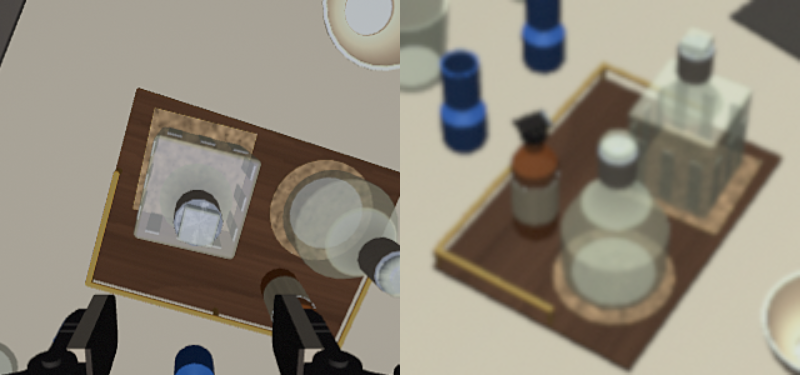

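The square decanter stands upright but is about 5 mm off: it is at (0.523,-0.033) and the coaster centre is (0.5185,-0.035). There is time to re-grip and shift it.

```bash
python3 -m creep '[[0,0.004,-0.05,0,0.65],[0,0,0,0,0.65],[0,0,-0.04,0,0.65],[0,0,-0.025,0,0.65],[0,0,0,0,0.65],[0,0,0,0,0.65]]'
```

```text
t: 47.98
position: [0.526, -0.0334, 0.1704]
ee_rot: [-0.005, -0.192, 0.981, 0.008]
force: [-0.1, 0.3, 0.3]
opening: 0.648
```

```bash
python3 -m creep '[[-0.003,0.001,-0.015,0,0.65],[-0.001,0,-0.015,0,0.65],[0,0,-0.004,0,0.65],[0,0,0,0,0.65],[0,0,0,0,0.65]]'
```

```text
t: 48.6
position: [0.5229, -0.0322, 0.1365]
ee_rot: [-0.003, -0.192, 0.981, 0.008]
force: [-0.1, -0.4, -0.7]
opening: 0.65
```

Grip, lift slightly, shift.

```bash
python3 -m creep '[[0,0,0,0,0.4],[0,0,0,0,0.2],[0,0,0,0,0.2],[0,0,0,0,0.2],[0,0,0,0,0.2],[0,0,0.008,0,0.2],[0,0,0,0,0.2]]' 50; python3 -m creep '[[-0.005,-0.003,0.0,0,0.2],[0,0,0,0,0.2]]'
```

```text
t: 49.48
position: [0.5217, -0.0322, 0.1441]
ee_rot: [-0.005, -0.191, 0.981, 0.008]
force: [0.5, -0.1, -7.4]
opening: 0.347
t: 49.72
position: [0.5152, -0.0355, 0.1432]
ee_rot: [-0.006, -0.191, 0.982, 0.008]
force: [0.5, -1.0, -7.4]
opening: 0.345
```

```bash
python3 -m creep '[[0.003,0.0,-0.003,0,0.2],[0,0,0,0,0.2]]'; python3 -m creep '[[0,0,-0.003,0,0.2]]'; python3 -m creep '[[0,0,-0.002,0,0.2]]'
```

```text
t: 49.98
position: [0.5183, -0.0355, 0.1398]
ee_rot: [-0.006, -0.191, 0.982, 0.008]
force: [-0.0, 0.2, -6.1]
opening: 0.343
t: 50.1
position: [0.5187, -0.0354, 0.1372]
ee_rot: [-0.005, -0.191, 0.981, 0.008]
force: [-9.8, 6.6, 27.8]
opening: 0.348
t: 50.22
position: [0.5196, -0.0352, 0.1374]
ee_rot: [-0.004, -0.192, 0.981, 0.008]
force: [-10.6, 6.1, 23.1]
opening: 0.348
```

```bash
python3 -m creep '[[0,0,0,0,0.36],[0,0,0,0,0.4],[0,0,0,0,0.5],[0,0,0,0,0.65],[0,0,0,0,0.65],[0,0,0.03,0,0.65],[0,0,0.04,0,0.65],[0,0,0.04,0,0.65],[0,0,0.04,0,0.65],[0,0,0,0,0.65]]'
python3 - <<'E'
from h import *
snap("wrist","w15");snap("side","s15");print(robot.state()["position"],robot.state()["ee_rot"])
print("sq",top("w15",(.518,-.035),.174,.19,.03)[1:]);print("rd",top("w15",(.507,.099),.174,.19,.03)[1:])
W=cloud("w15");k=(abs(W[:,0]-.518)<.06)&(abs(W[:,1]+.035)<.06)&(W[:,2]>.095)&(W[:,2]<.12);print("sq body top",k.sum(),cv2.minAreaRect((W[k][:,:2]*1000).astype(np.float32)),"z",np.ptp(W[k][:,2]))
for f in("w1","w15"):
    W=cloud(f);k=(np.hypot(W[:,0]-.6,W[:,1]-.095)<.035)&(W[:,2]>.1)&(W[:,2]<.16);print("bitters",f,k.sum(),W[k].mean(0).round(4),cv2.minEnclosingCircle((W[k][:,:2]*1000).astype(np.float32)))
for f in("side0","s15"):
    W=cloud(f);k=(np.hypot(W[:,0]-.6,W[:,1]-.095)<.04)&(W[:,2]>.09)&(W[:,2]<.16);print("bitters",f,k.sum(),W[k].mean(0).round(4))
    k=(np.hypot(W[:,0]-.473,W[:,1]-.311)<.04)&(W[:,2]>.09)&(W[:,2]<.12)
    if k.sum():print("jig",k.sum(),W[k].mean(0).round(4),W[k][:,2].max())
E
```

```text
t: 51.48
position: [0.5215, -0.0357, 0.294]
ee_rot: [-0.002, -0.192, 0.981, 0.007]
force: [-0.5, 0.6, -0.4]
opening: 0.647
[ 0.51987429 -0.03566486  0.29062448] [-0.00482669 -0.19205114  0.9813453   0.00737973]
sq (array([ 0.5178, -0.0336,  0.1817]), ((518.7277221679688, -33.21982192993164), 14.559630393981934), ((518.8528442382812, -33.21445846557617), (22.299592971801758, 21.97946548461914), 8.197454452514648))
rd (array([0.5061, 0.0977, 0.1809]), ((506.6385192871094, 100.19901275634766), 14.83849048614502), ((506.96990966796875, 99.60679626464844), (28.23247718811035, 28.089296340942383), 57.212764739990234))
sq body top 5294 ((518.9517211914062, -33.056522369384766), (82.30168914794922, 82.2463607788086), 7.565212249755859) z 0.024709584130734985
bitters w1 700 [0.5929 0.0922 0.1271] ((597.0944213867188, 93.75211334228516), 16.64866828918457)
bitters w15 0 [nan nan nan] ((0.0, 0.0), 0.0)
bitters side0 381 [0.5908 0.1005 0.1174]
bitters s15 382 [0.5908 0.1007 0.1173]
jig 252 [0.4718 0.3139 0.1006] 0.1106120118724474<stdin>:6: RuntimeWarning: Mean of empty slice.
  ret = um.true_divide(
```

```bash
python3 -c "
from rig import robot
robot.job_done();print(robot.state()['t'])"
```

```text
the job is handed in; nothing more can be done
the job is handed in; nothing more can be done
```

I handed the job in at about 52 s of the 133 s allowed. Both decanters went onto the mat, the jigger went into the black dish, and then each decanter went back to its own coaster. The square decanter first landed about 5 mm off, so I gripped it again and shifted it.

Final checks, all within what I could measure:
- **Round decanter:** its stopper is about 2 mm from where it started and from the coaster centre.
- **Square decanter:** about 2 mm from the coaster centre, turned to match it within about 0.3°. I checked this last placing only by depth numbers, not by eye, because I had used up the picture views.
- **Jigger:** the rim centre is about 2 mm from the dish centre and at the right height for standing upright, foot down.
- **Flip-cap bottle:** the same position as at the start, to within 0.2 mm in the side camera's depth. The last wrist view gave no reading for it, so that check rests on the side camera alone.

The highest force I saw was about 58 N at the wrist, from pressing the square decanter onto the mat. The gripper was open, well above everything and touching nothing at the end. The estimates from different camera views disagreed by up to 5 mm early on, so I relied on the wrist camera's depth for final positions.

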